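# Load the pump-casting test rack and connect its port

### The job

Load the test rack with the pump castings on the bench, each into its own numbered pocket (shortest kind in pocket 1, tallest kind in pocket 5; if a kind is missing its pocket stays empty), filling the pockets in rising order and setting each casting upright and fully down. Take the dust cap off the port and stand it open side down on the bench; then, when all castings are in, push the one sleeve that fits the spigot closely onto it until it is fully home, and last throw the test lever fully over, away from you. Leave the other two sleeves on the bench, and the screwdriver, wrench and oil bottle where they are.

Things in the scene. Friction and masses are not known exactly. Their poses are not given: they have to be found in the camera images.
- casting1: bright aluminium pump casting for pocket 1: plain upright cylinder 56 mm across (foot edge chamfered 3 x 4 mm, heavy at the foot), 66 mm tall (shortest of five kinds), 198 g (+-20 percent), loose on the bench; dark slots in its side, vane marks on its flat top. Origin at the centre of its underside, z up along its axis. May be absent.
- casting2: bright aluminium pump casting for pocket 2: plain upright cylinder 56 mm across (foot edge chamfered 3 x 4 mm, heavy at the foot), 79 mm tall (second of five kinds), 237 g (+-20 percent), loose on the bench; dark slots in its side, vane marks on its flat top. Origin at the centre of its underside, z up along its axis. May be absent.
- casting3: bright aluminium pump casting for pocket 3: plain upright cylinder 56 mm across (foot edge chamfered 3 x 4 mm, heavy at the foot), 92 mm tall (third of five kinds), 276 g (+-20 percent), loose on the bench; dark slots in its side, vane marks on its flat top. Origin at the centre of its underside, z up along its axis. May be absent.
- casting4: bright aluminium pump casting for pocket 4: plain upright cylinder 56 mm across (foot edge chamfered 3 x 4 mm, heavy at the foot), 105 mm tall (fourth of five kinds), 315 g (+-20 percent), loose on the bench; dark slots in its side, vane marks on its flat top. Origin at the centre of its underside, z up along its axis. May be absent.
- casting5: bright aluminium pump casting for pocket 5: plain upright cylinder 56 mm across (foot edge chamfered 3 x 4 mm, heavy at the foot), 118 mm tall (tallest of five kinds), 354 g (+-20 percent), loose on the bench; dark slots in its side, vane marks on its flat top. Origin at the centre of its underside, z up along its axis. May be absent.
- rack: white-painted steel test rack, fixed, 100 (x) x 365 (y) x 40 mm high; five round pockets in a row along its own y, 72 mm apart, each 59 mm across and 30 mm deep with a 2 mm chamfer, marked by 1, 2, 3, 4, 5 black dots on the robot's side of the top. Origin at the centre of its underside; pocket 1 at y -144 mm, pocket 5 at y +144 mm in its frame.
- pocket1 (a point): centre of the floor of pocket 1 (1 dot), 30 mm below the rack's top face; axes as the rack's
- pocket2 (a point): centre of the floor of pocket 2 (2 dots), 30 mm below the rack's top face; axes as the rack's
- pocket3 (a point): centre of the floor of pocket 3 (3 dots), 30 mm below the rack's top face; axes as the rack's
- pocket4 (a point): centre of the floor of pocket 4 (4 dots), 30 mm below the rack's top face; axes as the rack's
- pocket5 (a point): centre of the floor of pocket 5 (5 dots), 30 mm below the rack's top face; axes as the rack's
- spigot_foot (a point): supply port, fixed: blue block 80 x 80 x 40 mm with an upright brass spigot in the middle of its top, 30 mm across and 45 mm high (the last 7 mm taper to 22 mm). This point is the centre of the spigot's foot, on the block's top face, 40 mm above the bench.
- cap: black plastic dust cap, loose, standing over the spigot at the start, its rim on the block: 46 mm outside, 60 mm tall, closed on top, open below with a 36 mm bore 52 mm deep, about 60 g. Origin at the centre of its open lower rim, z up.
- sleeve_narrow: one of three steel sleeves alike outside (54 mm across, 70 mm tall, open through, standing upright, about 140 g); its bore is 24 mm: too narrow for the spigot. Origin at the centre of its underside, z up. The three stand in any order.
- sleeve_middle: one of three steel sleeves alike outside (54 mm across, 70 mm tall, open through, standing upright, about 140 g); its bore is 33 mm: the one that fits the 30 mm spigot. Origin at the centre of its underside, z up. The three stand in any order.
- sleeve_wide: one of three steel sleeves alike outside (54 mm across, 70 mm tall, open through, standing upright, about 140 g); its bore is 44 mm: fits far too loosely. Origin at the centre of its underside, z up. The three stand in any order.
- lever (a joint): test lever: toggle on a white box, joint in rad; near 0 it leans 0.5 rad towards the box's -x (the robot's side), 1.0 is fully over to +x (leaning 0.5 rad away). It swings about the box's y axis and stays where it is left; a few newtons at the tip move it.
- lever_tip (a point): centre of the knob at the end of the lever, 85 mm from the hinge; the knob is 26 mm across
- lever_base: white box that carries the lever, fixed; origin at the centre of its underside, its x axis points the way the lever is thrown. Box 70 (x) x 50 (y) x 25 mm high; the hinge runs along its y, above the origin, 22 mm above the bench.
- screwdriver: bystander: screwdriver 190 mm long, 26 mm thick at the handle, lying on the bench; origin under its middle, x along it
- wrench: bystander: steel wrench 170 mm long, 38 mm wide at the jaw, 8 mm thick, lying on the bench; origin under its middle, x along it
- oiler: bystander: white oil bottle 48 mm across, 120 mm tall, upright; origin at the centre of its underside
Things that resemble listed ones, but are neither listed nor needed, are in the scene too. Leave any pink look-alike of the sleeve_middle alone.

How it is judged:
On the way, in this order (a step that is already met when the one before it is completed fails the run):
1. casting 1 stands fully down in pocket 1 (horizontal distance between casting1 and pocket1 below 0.005 m and z of casting1 in the frame of pocket1 below 0.005 m and angle between casting1's own z axis and vertical below 0.06 rad), for 0.2 s.
2. casting 2 stands fully down in pocket 2 (horizontal distance between casting2 and pocket2 below 0.005 m and z of casting2 in the frame of pocket2 below 0.005 m and angle between casting2's own z axis and vertical below 0.06 rad), for 0.2 s.
3. casting 3 stands fully down in pocket 3 (horizontal distance between casting3 and pocket3 below 0.005 m and z of casting3 in the frame of pocket3 below 0.005 m and angle between casting3's own z axis and vertical below 0.06 rad), for 0.2 s.
4. casting 4 stands fully down in pocket 4 (horizontal distance between casting4 and pocket4 below 0.005 m and z of casting4 in the frame of pocket4 below 0.005 m and angle between casting4's own z axis and vertical below 0.06 rad), for 0.2 s.
5. casting 5 stands fully down in pocket 5 (horizontal distance between casting5 and pocket5 below 0.005 m and z of casting5 in the frame of pocket5 below 0.005 m and angle between casting5's own z axis and vertical below 0.06 rad), for 0.2 s.
6. the fitting sleeve is fully home on the spigot (horizontal distance between sleeve_middle and spigot_foot below 0.005 m and z of sleeve_middle in the frame of spigot_foot below 0.005 m and angle between sleeve_middle's own z axis and vertical below 0.06 rad), for 0.2 s.
7. the lever is thrown fully over (value of joint lever above 0.85 rad), for 0.2 s.
At the end, for the whole second after the job is handed in: Each casting present is upright in its own pocket (5 mm, 0.06 rad) and down on its floor (5 mm); the middle-bore sleeve is on the spigot, foot within 5 mm of the block; the cap stands open side down on the bench (6 mm, 0.1 rad); the lever is past 0.85 rad; all at rest and released (all of step 1 and all of step 2 and all of step 3 and all of step 4 and all of step 5 and all of step 6 and linear speed of each of casting1, casting2, casting3, casting4, casting5, sleeve_middle, cap below 0.03 m/s and height (world z) of cap between -0.005 and 0.006 m and angle between cap's own z axis and vertical below 0.1 rad and value of joint lever above 0.85 rad); the robot touches nothing.
It fails at once if the narrow sleeve, which does not fit, is lifted off the bench (height (world z) of sleeve_narrow above 0.06 m).
It fails at once if the wide sleeve, which does not fit, is lifted off the bench (height (world z) of sleeve_wide above 0.06 m).
It fails at once if a bystander (screwdriver, wrench, oil bottle) is shoved more than 50 mm (distance of any of screwdriver, wrench, oiler from where it was at the start of the episode above 0.05 m).
Of casting1, casting2, casting3, casting4, casting5 only 3 to 5 are there at a start; the rules pass over those that are not, and their reading is None.
At some moment in a run one of casting1, casting2, casting3, casting4, casting5, sleeve_middle may be knocked a few centimetres aside while the robot is not near it.
It also fails if it takes over 210 s, if anything falls off the work surface, if the arm or the gripper's body presses on something with over 40 N, if the wrist force passes 120 N, or if a joint passes its speed limit or range.

### The arm

A 6-joint arm with a two-finger parallel gripper is mounted at the origin on the work surface. World frame = base frame: x ahead of the robot, y to its left, z up, the work surface at z = 0. Lengths are in m, angles in rad, forces in N, time in s.
With the tool pointing down it reaches from about 0.4 to 0.925 m from the base axis. Payload 12.5 kg.
Tool frame: the origin (TCP) lies on the centre line of the jaws, within the pads' length; the fingertips stand arm.tip_reach ahead of it and the grasp point (between the pads) lies 5 mm behind it (arm.tip_reach is the distance from the TCP to the fingertips, in m); y points along the fingers, z is the direction in which the jaws open and shut, and the axes are right-handed (so a half turn about y gives the same grasp; the last joint's range is limited). The gripper opens to 95 mm and grips with 3 to 60 N. Pads are 20 mm wide; open, the fingers measure 119 mm over their backs; the gripper's body (75 mm by 180 mm) begins 59 mm behind the grasp point.
Start: joints at [-1.346, 0.491, 1.559, -0, 1.092, -0.106], TCP at [0.203, -0.591, 0.229] pointing down, gripper open.
Joint ranges: [-3.1, 3.1], [-0.84, 2.19], [0.05, 2.79], [-1.13, 4.28], [0.06, 2.93], [-2.69, 2.69]. Speed limits (rad/s): [2.22, 2.22, 2.79, 3.14, 3.14, 3.14].

### API

Orientations are given as a unit quaternion [x, y, z, w].
In Python, from bench import arm gives the robot as it stands. The module is installed in compiled form; this text tells all that it offers. Calls block until the motion is done:
- arm.move_to(position, orientation): joint-space move of the TCP to a pose.
- arm.move_linear(position, v=0.15, orientation=None, contact_N=None): straight line of the TCP; orientation=None keeps the orientation; v is the mean speed in m/s. With contact_N (N) it stops when the force on the tool has changed by that much, and returns True; else False.
- arm.move_j(angles): joint-space move.
- arm.move_gripper(opening, force=None): finger opening in m; force is the grip in N (None keeps the last); returns when the fingers have stopped.
- arm.dwell(seconds).
- arm.ik(position, orientation): joint angles nearest the present ones, or None.
- arm.get_obs(): the state.
- arm.grab_frame(name): name is "scene" or "top"; returns the picture (480x640x3 uint8, red, green, blue); there is no depth.
- arm.camera_info(name): a dict with "vfov" (degrees; the focal length in pixels is half the picture's height over the tangent of half this angle, whatever the lens; pixels are square), "cx", "cy" (the principal point, pixels), "view" (4x4, takes a point from world to camera coordinates). Camera axes: x right, y down, z forward; pixel columns grow to the right and rows downward; lengths in m; the calibration is good to about 2 mm. A picture is of the moment at which its call begins. camera_info takes no time and is no camera call.
A pose or a line that the arm cannot do raises arm.PlanningError and nothing moves.
- arm.finish_job(): hands the job in, once; it reports no verdict.
The state is a dict: "time_s": time; "qpos": joint angles; "dq": joint speeds; "joint_efforts": joint torques, N m; "ee_pos": TCP position; "tool_rot": TCP orientation; "contact_force": force on the tool from outside, world axes, zero at the start; "moment": the same for the moment, N m; "width": finger opening in m.
Only numpy, scipy, OpenCV 4.12 (cv2) and the standard library are available. Lean on these libraries where they do the work, as an engineer would, in place of code of your own. Each camera call takes 0.05 s, during which the arm holds its last target.

## Working session

There is one attempt and no reset: what is moved stays moved. The work goes in short steps, each a Python script; the robot and the scene stay as the last script left them, time stands still between calls to the robot, and variables do not carry over. Pictures are saved under pics/ and viewed, and the job is handed in when it is done.

```bash
mkdir -p pics; ls; python3 - <<'E'
from bench import arm
import cv2,numpy as np
for n in("scene","top"):
    f=arm.grab_frame(n); cv2.imwrite(f"pics/{n}0.png",f[:,:,::-1])
    c=arm.camera_info(n); print(n,c['vfov'],c['cx'],c['cy'],c.keys()); print(np.round(c['view'],3))
print(arm.get_obs(),arm.tip_reach)
E
```

```text
pics
scene 52.69722871881313 321.09153496247876 242.4317597423525 dict_keys(['vfov', 'cx', 'cy', 'view'])
[[-0.761  0.648 -0.016  0.45 ]
 [ 0.548  0.631 -0.55  -0.184]
 [-0.346 -0.427 -0.835  1.532]
 [ 0.     0.     0.     1.   ]]
top 45.90458061820688 328.6354591102288 239.67435195348008 dict_keys(['vfov', 'cx', 'cy', 'view'])
[[ 0.027 -1.     0.008 -0.096]
 [-0.994 -0.028 -0.106  0.516]
 [ 0.106 -0.005 -0.994  1.556]
 [ 0.     0.     0.     1.   ]]
{'time_s': 0.1, 'qpos': array([-1.34558348e+00,  4.91478812e-01,  1.55941405e+00, -2.26750437e-06,
        1.09168262e+00, -1.05599192e-01]), 'dq': array([ 2.46211785e-04, -7.29913643e-04, -1.49887860e-03,  3.86953470e-04,
       -8.10887814e-05,  9.93804170e-05]), 'joint_efforts': array([ 3.12097720e-03, -6.13620830e+01, -2.58606094e+01,  6.93885447e-02,
        4.69797326e-02, -5.16624891e-05]), 'ee_pos': array([ 0.20298139, -0.59089907,  0.2281241 ]), 'tool_rot': array([-0.11644896,  0.69780257, -0.69710893,  0.116406  ]), 'contact_force': array([-0.08405012,  0.22759737, -0.01536615]), 'moment': array([0.01920472, 0.0162186 , 0.02694334]), 'width': 0.09512692785308062} 0.014
```

View pics/scene0.png

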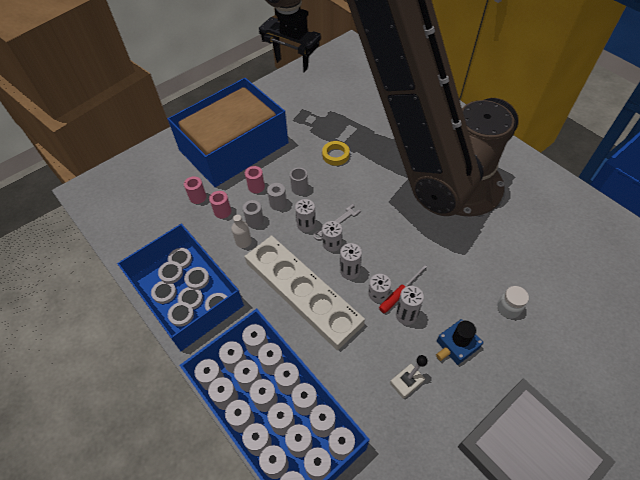

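View pics/top0.png

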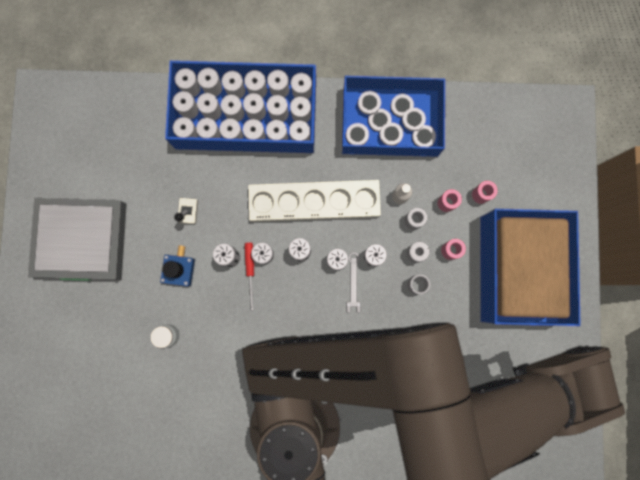

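```bash
cat > h.py <<'E'
from bench import arm
import cv2,numpy as np
def crop(n,x0,y0,x1,y1,k,name,f=None):
    if f is None:f=arm.grab_frame(n)
    c=cv2.resize(f[y0:y1,x0:x1],None,fx=k,fy=k,interpolation=cv2.INTER_CUBIC)
    cv2.imwrite(f"pics/{name}.png",c[:,:,::-1])
def cam(n):
    c=arm.camera_info(n);f=240/np.tan(np.radians(c['vfov'])/2)
    V=np.array(c['view']);return f,c['cx'],c['cy'],V
def ray(n,u,v):
    f,cx,cy,V=cam(n);d=np.array([(u-cx)/f,(v-cy)/f,1]);R=V[:3,:3]
    return -R.T@V[:3,3],R.T@d
def px2plane(n,u,v,z):
    o,d=ray(n,u,v);return o+d*(z-o[2])/d[2]
def proj(n,p):
    f,cx,cy,V=cam(n);q=V[:3,:3]@np.array(p)+V[:3,3];return np.array([f*q[0]/q[2]+cx,f*q[1]/q[2]+cy])
E
python3 - <<'E'
from h import *
T=cv2.imread('pics/top0.png')[:,:,::-1];S=cv2.imread('pics/scene0.png')[:,:,::-1]
crop('top',150,170,350,310,4,'t1',T);crop('top',320,170,520,310,4,'t2',T)
crop('scene',170,160,370,300,4,'s1',S);crop('scene',320,220,520,400,4,'s2',S)
E
```

```text
(no output)
```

View pics/t1.png

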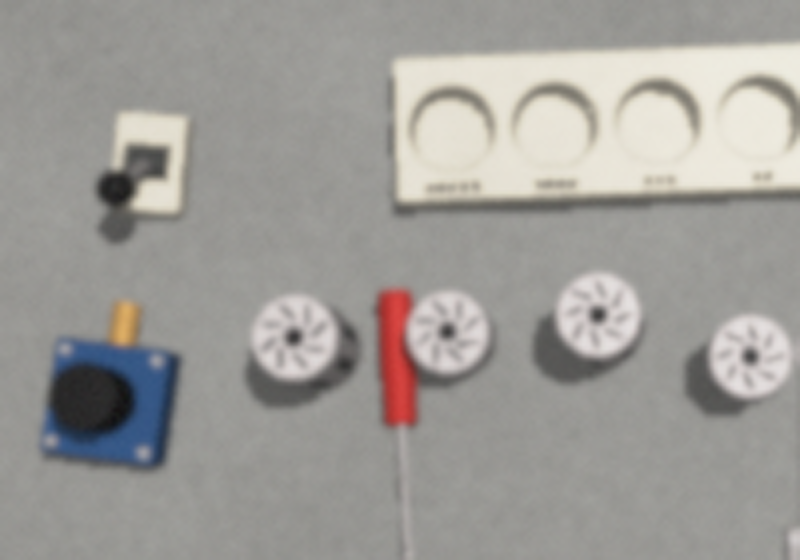

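View pics/t2.png

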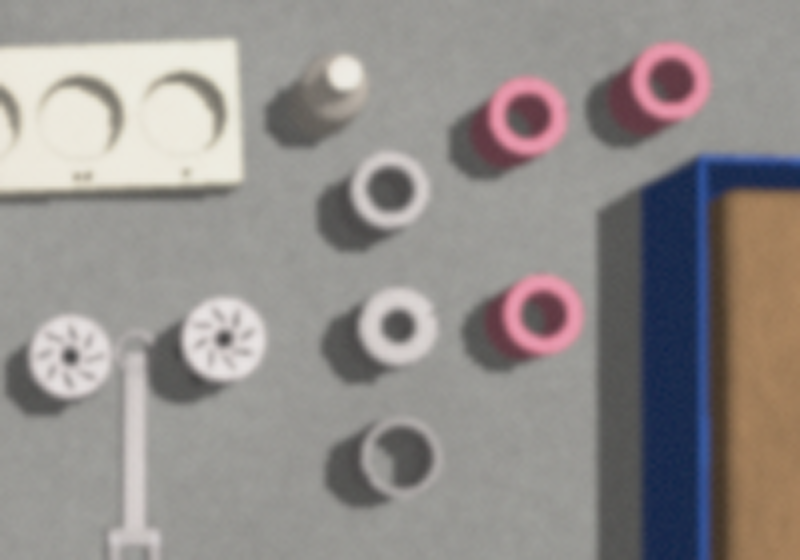

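View pics/s1.png

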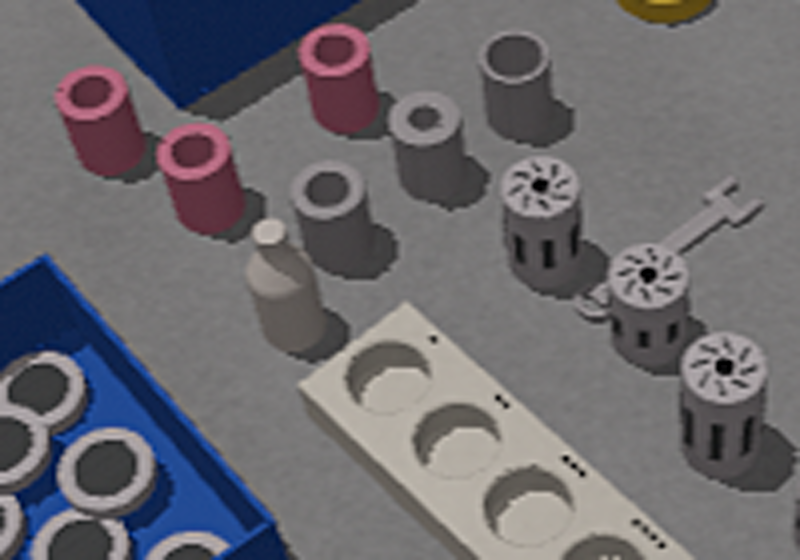

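View pics/s2.png

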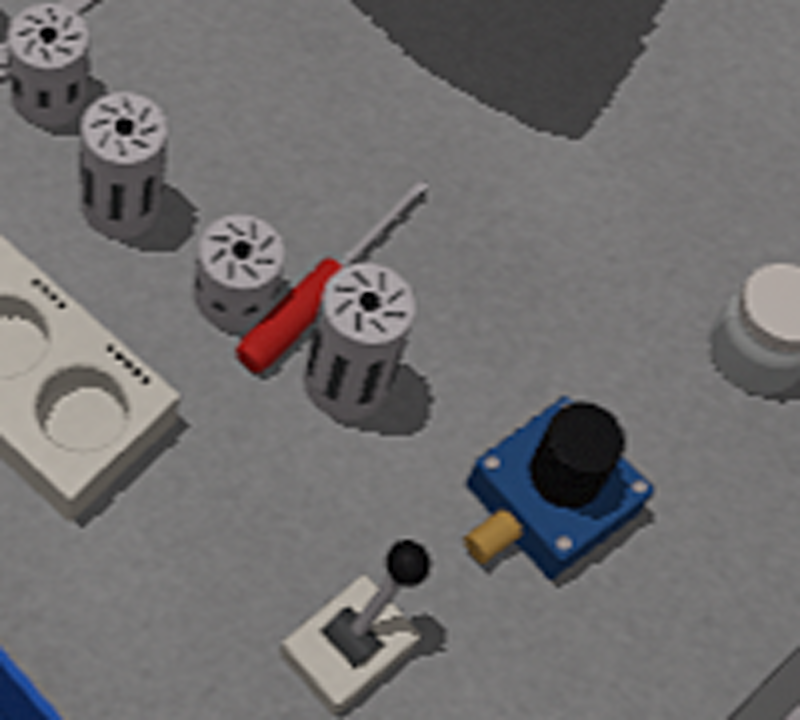

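```bash
cat >> h.py <<'E'
def tri(pt,ps):
    o1,d1=ray('top',*pt);o2,d2=ray('scene',*ps)
    A=np.c_[d1,-d2];s=np.linalg.lstsq(A,o2-o1,rcond=None)[0]
    a=o1+d1*s[0];b=o2+d2*s[1];return (a+b)/2,np.linalg.norm(a-b)
E
python3 - <<'E'
from h import *
t=lambda x,y,o:(o[0]+x/4-.375,o[1]+y/4-.375)
T1=(150,170);T2=(320,170);S1=(170,160);S2=(320,220)
P={'A':(t(294,337,T1),t(369,300,S2)),'B':(t(447,331,T1),t(242,249,S2)),'C':(t(598,314,T1),t(124,126,S2)),
'D':(t(70,357,T2),t(648,274,S1)),'E':(t(224,338,T2),t(540,185,S1)),
'slM':(t(389,190,T2),t(329,191,S1)),'slN':(t(398,326,T2),t(426,118,S1)),'slW':(t(400,457,T2),t(515,57,S1)),
'capTop':(t(90,398,T1),t(585,437,S2)),
'rackNL':(t(399,200,T1),t(180,398,S2)),'rackFR':(t(236,40,T2),t(304,384,S1)),
'rackNR':(t(241,182,T2),t(405,305,S1)),'dot1':(t(186,173,T2),t(433,339,S1)),'knob':(t(115,188,T1),t(408,562,S2)),
'p1':(t(182,115,T2),t(389,376,S1)),
'oil':(t(345,74,T2),t(268,232,S1))}
for k,(a,b) in P.items():
    p,e=tri(a,b);print(k,np.round(p*1000,1),round(e*1000,1))
E
```

```text
A [463.  195.1 117. ] 1.7
B [473.8 100.9  65. ] 2.0
C [484.9  -3.2 102.9] 1.6
D [ 461.4 -105.8   76.2] 0.6
E [ 475.4 -207.8   90.2] 2.0
slM [ 582.8 -321.8   63.1] 1.9
slN [ 488.7 -328.2   65.7] 2.6
slW [ 400.2 -330.9   65.4] 1.3
capTop [419.7 335.4  89.2] 5.3
rackNL [566.5 142.   33.9] 3.5
rackFR [ 688.3 -215.6   37.4] 6.6
rackNR [ 590.8 -223.4   31.8] 0.5
dot1 [ 595.1 -184.3   36.8] 0.9
knob [560.6 322.3 100.3] 2.1
p1 [ 636.6 -180.9   34.8] 0.5
oil [ 652.8 -283.7  114.3] 0.8
```

```bash
cat >> h.py <<'E'
def blob(f,u,v,thr=None,box=26,close=9):
    "ellipse of the bright blob nearest pixel"
    u0,v0=int(u-box),int(v-box);c=cv2.cvtColor(f[v0:v0+2*box,u0:u0+2*box],cv2.COLOR_RGB2GRAY)
    c=cv2.resize(c,None,fx=4,fy=4,interpolation=cv2.INTER_CUBIC)
    if thr is None: thr=cv2.threshold(c,0,255,cv2.THRESH_OTSU)[0]
    m=((c>thr)*255).astype(np.uint8)
    m=cv2.morphologyEx(m,cv2.MORPH_OPEN,np.ones((5,5)))
    cs=cv2.findContours(m,cv2.RETR_EXTERNAL,cv2.CHAIN_APPROX_NONE)[0]
    cs=[x for x in cs if cv2.contourArea(x)>400]
    k=max(cs,key=lambda x:cv2.pointPolygonTest(x,(box*4,box*4),True))
    e=cv2.fitEllipse(cv2.convexHull(k))
    return ((e[0][0]+.5)/4-.5+u0,(e[0][1]+.5)/4-.5+v0),np.array(e[1])/4,thr
E
python3 - <<'E'
from h import *
T=cv2.imread('pics/top0.png')[:,:,::-1];S=cv2.imread('pics/scene0.png')[:,:,::-1]
items={'c5':((223.5,254),(412.3,295),118),'c1':((261.8,252.8),(380.5,282.3),66),'c4':((299.5,248.5),(351,251.5),105),'c2':((337.5,259.2),(332,228.5),79),'c3':((376,254.5),(305,206.3),92),
'slM':((417,217),(252,207),70),'slN':((419,251),(276,189),70),'slW':((420,284),(298.7,174),70)}
for k,(a,b,h) in items.items():
  for n,f,p in(('top',T,a),('scene',S,b)):
    c,ax,t=blob(f,*p,thr=(185 if n=='top' else 140) if k[0]=='c' else None,box=20)
    print(k,n,np.round(c,1),np.round(ax,1),t,np.round(px2plane(n,*c,h/1000)[:2]*1000,1))
for n,f,p in(('top',T,(315,200)),('scene',S,(305,290))):
    g=cv2.cvtColor(f,cv2.COLOR_RGB2GRAY);hsv=cv2.cvtColor(f,cv2.COLOR_RGB2HSV)
    print(n,f[int(p[1])-3:int(p[1])+60:8,int(p[0])].tolist(), f[180:225:5,300].tolist())
E
```

```text
c5 top [221.6 250.5] [12.6 19.5] 185 [472.2 198.6]
c5 scene [411.6 295.5] [18.8 22.2] 140 [465.2 197.2]
c1 top [261.8 252.2] [18.5 19.5] 185 [475.  99.]
c1 scene [376.9 276.7] [ 6.2 12.5] 140 [469.2  85.4]
c4 top [299.2 247.9] [20.2 20.4] 185 [485.9  -4.1]
c4 scene [351.4 245.9] [ 6.4 13.6] 140 [472.7 -12.4]
c2 top [337.5 258.4] [20.  20.2] 185 [ 462.8 -106.8]
c2 scene [324.9 228.1] [ 6.  10.1] 140 [ 476.6 -116.3]
c3 top [375.9 254.1] [20.3 20.9] 185 [ 476. -209.]Traceback (most recent call last):
  File "<stdin>", line 7, in <module>
  File "h.py", line 30, in blob
    k=max(cs,key=lambda x:cv2.pointPolygonTest(x,(box*4,box*4),True))
ValueError: max() iterable argument is empty
```

```bash
sed -i 's/m=cv2.morphologyEx(m,cv2.MORPH_OPEN,np.ones((5,5)))/K=lambda r:cv2.getStructuringElement(cv2.MORPH_ELLIPSE,(r,r));m=cv2.morphologyEx(cv2.morphologyEx(m,cv2.MORPH_CLOSE,K(13)),cv2.MORPH_OPEN,K(op))/; s/close=9)/op=15)/' h.py
python3 - <<'E'
from h import *
T=cv2.imread('pics/top0.png')[:,:,::-1];S=cv2.imread('pics/scene0.png')[:,:,::-1]
items={'c5':((223.5,254),(412.3,295),118),'c1':((261.8,252.8),(380.5,282.3),66),'c4':((299.5,248.5),(351,251.5),105),'c2':((337.5,259.2),(332,228.5),79),'c3':((376,254.5),(305,206.3),92),
'slM':((417,217),(252,207),70),'slN':((419,251),(276,189),70),'slW':((420,284),(298.7,174),70)}
for k,(a,b,h) in items.items():
  for n,f,p in(('top',T,a),('scene',S,b)):
   for thr in ((165,185) if n=='top' else (115,125,135)):
    try:
     c,ax,t=blob(f,*p,thr=thr,box=20,op=3 if k[0]=='s' else 15)
     print(k,n,t,np.round(c,1),np.round(ax,1),np.round(px2plane(n,*c,h/1000)[:2]*1000,1))
    except Exception as e:print(k,n,thr,'fail')
E
```

```text
c5 top 165 [222.8 253.3] [21.4 21.6] [464.8 195. ]
c5 top 185 [223.  253.6] [20.  20.3] [464.2 194.5]
c5 scene 115 [423.6 292.3] [38.6 74. ] [436.5 210.4]
c5 scene 125 [411.7 294.7] [20.4 23.8] [463.5 195.9]
c5 scene 135 [411.8 295. ] [19.7 23. ] [463.9 196.6]
c1 top 165 [261.6 252. ] [20.  20.9] [475.4  99.5]
c1 top 185 [261.6 252.2] [19.  19.4] [474.8  99.6]
c1 scene 115 [378.9 275.9] [42.6 59.3] [463.5  87.2]
c1 scene 125 [379.3 282. ] [18.3 23.3] [475.4 100.8]
c1 scene 135 [380.  282.2] [18.1 21. ] [474.6 102.5]
c4 top 165 [299.2 247.6] [21.5 21.7] [486.6  -4.1]
c4 top 185 [299.2 247.9] [20.2 20.4] [485.9  -4.2]
c4 scene 115 [360.6 247. ] [38.1 67.6] [456.7   5.9]
c4 scene 125 [350.8 251.3] [17.8 21.6] [485.3  -0.9]
c4 scene 135 [350.7 251.3] [17.6 20.6] [485.8  -1.2]
c2 top 165 [344.  263.3] [24.3 38.9] [ 450.1 -124.8]
c2 top 185 [337.4 258.4] [20.  20.2] [ 462.8 -106.8]
c2 scene 115 fail
c2 scene 125 [337.  221.8] [21.2 37.7] [ 436.9 -110.5]
c2 scene 135 [337.4 222. ] [20.3 37.4] [ 436.5 -109.1]
c3 top 165 [376.1 254. ] [21.5 22.5] [ 476.4 -209.5]
c3 top 185 [375.9 254.1] [20.3
[... 169 characters left out ...]
 216.5] [19.2 20.2] [ 584.2 -323.2]
slM top 185 [417.4 216.7] [17.7 18.3] [ 583.7 -322.8]
slM scene 115 fail
slM scene 125 [250.9 207. ] [14.  22.8] [ 585.7 -319.2]
slM scene 135 [251.2 206.8] [13.6 17.2] [ 584.8 -319.2]
slN top 165 [419.7 250.7] [19.6 20.3] [ 490.6 -329.9]
slN top 185 [419.5 250.8] [18.2 18.5] [ 490.2 -329.4]
slN scene 115 [275.5 192.7] [ 41.4 111.1] [ 499.5 -314.2]
slN scene 125 [270.  189.7] [14.2 30.7] [ 504.9 -334.3]
slN scene 135 [275.3 189.1] [12.8 17.1] [ 491.8 -325.7]
slW top 165 fail
slW top 185 fail
slW scene 115 [298.9 174.5] [50.6 59.6] [ 402.6 -324.1]
slW scene 125 [297.9 173.3] [13.3 17.5] [ 401.9 -329.8]
slW scene 135 [278.7 188.3] [ 9.4 11.3] [ 482.  -321.4]
```

```bash
python3 - <<'E'
from h import *
T=cv2.imread('pics/top0.png')[:,:,::-1];S=cv2.imread('pics/scene0.png')[:,:,::-1]
def quad(f,x0,y0,x1,y1,thr):
    g=cv2.cvtColor(f[y0:y1,x0:x1],cv2.COLOR_RGB2GRAY);g=cv2.resize(g,None,fx=4,fy=4,interpolation=cv2.INTER_CUBIC)
    m=((g>thr)*255).astype(np.uint8)
    cs=max(cv2.findContours(m,cv2.RETR_EXTERNAL,cv2.CHAIN_APPROX_NONE)[0],key=cv2.contourArea)
    h=cv2.convexHull(cs)
    for e in np.arange(4,60,1.):
        q=cv2.approxPolyDP(h,e,True)[:,0]
        if len(q)==4:break
    return (q+.5)/4-.5+[x0,y0]
def pose(C):
    # fit 100x365 rect centred pose: principal axes
    C=C[:,:2];c=C.mean(0);return c
for n,f,b,th in(('top',T,(240,170,390,230),(150,180,200)),('scene',S,(235,228,375,355),(135,150,160))):
  for thr in th:
    q=quad(f,*b,thr);W=np.array([px2plane(n,*p,.04)[:2] for p in q])
    c=W.mean(0);L=[np.linalg.norm(W[i]-W[i-1]) for i in range(4)]
    o=W[np.argsort(W[:,1])];v=(o[2:]-o[:2][::1]).mean(0) if 0 else o[2:].mean(0)-o[:2].mean(0)
    print(n,thr,np.round(q,1).tolist(),np.round(c*1000,1),np.round(np.array(L)*1000,1),'yaw',np.arctan2(-v[0],v[1]))
E
```

```text
top 150 [[389.4, 169.6], [389.4, 229.4], [239.6, 227.9], [239.6, 169.6]] [630.2 -39.6] [420.6 169.3 416.  164.8] yaw 0.02342775007476005
top 180 [[378.9, 180.1], [378.9, 215.1], [249.1, 218.6], [248.9, 184.1]] [628.8 -38. ] [364.5  99.2 361.3  97.5] yaw 0.05770919375914487
top 200 [[378.4, 180.9], [378.9, 214.6], [249.6, 218.1], [249.6, 184.6]] [628.6 -38.6] [360.9  95.7 360.   94.7] yaw 0.056917588811245194
scene 135 [[244.1, 254.9], [271.9, 235.1], [364.1, 318.9], [336.4, 343.9]] [628.1 -35.7] [364.8  99.  362.9  98.4] yaw 0.06006564618016257
scene 150 [[244.4, 255.1], [271.6, 235.4], [363.9, 318.9], [336.1, 343.4]] [628.4 -35.8] [362.3  97.9 362.3  97.5] yaw 0.06160245365077444
scene 160 [[244.6, 255.1], [271.6, 235.6], [363.9, 318.4], [336.4, 343.4]] [628.  -35.7] [362.2  96.8 360.7  98. ] yaw 0.06370938225897156
```

```bash
cat >> h.py <<'E'
from scipy.spatial.transform import Rotation as Ro
def ori(a):
    "tool down, jaw axis along angle a in world xy"
    z=np.array([np.cos(a),np.sin(a),0]);y=np.array([0,0,-1.]);x=np.cross(y,z)
    return Ro.from_matrix(np.c_[x,y,z]).as_quat()
def st(m=''):
    o=arm.get_obs();print(m,'t',round(o['time_s'],1),'p',np.round(o['ee_pos']*1000,1),'F',np.round(o['contact_force'],1),'w',round(o['width']*1000,1))
    return o
E
python3 - <<'E'
from h import *
S=cv2.imread('pics/scene0.png')[:,:,::-1];crop('s',220,0,400,110,4,'grip',S)
print(np.round(Ro.from_quat(arm.get_obs()['tool_rot']).as_matrix(),2))
for p in [(.475,.1,.2),(.63,-.18,.2),(.63,.1,.2),(.46,.195,.3),(.42,.335,.2),(.58,-.32,.2),(.66,.32,.1)]:
  for a in(0,np.pi,np.pi/2,-np.pi/2):
    q=arm.ik(p,ori(a));print(p,round(a,2),None if q is None else np.round(q,2))
E
```

```text
[[-0.95 -0.    0.32]
 [-0.32  0.   -0.95]
 [-0.   -1.   -0.  ]]
(0.475, 0.1, 0.2) 0 [ 0.07  0.33  1.93 -0.    0.88  0.07]
(0.475, 0.1, 0.2) 3.14 None
(0.475, 0.1, 0.2) 1.57 [ 0.07  0.33  1.93 -0.    0.88 -1.5 ]
(0.475, 0.1, 0.2) -1.57 [ 0.07  0.33  1.93 -0.    0.88  1.64]
(0.63, -0.18, 0.2) 0 [-0.38  0.56  1.51 -0.    1.07 -0.38]
(0.63, -0.18, 0.2) 3.14 None
(0.63, -0.18, 0.2) 1.57 [-0.38  0.56  1.51 -0.    1.07 -1.95]
(0.63, -0.18, 0.2) -1.57 [-0.38  0.56  1.51 -0.    1.07  1.19]
(0.63, 0.1, 0.2) 0 [ 0.05  0.54  1.56 -0.    1.05  0.05]
(0.63, 0.1, 0.2) 3.14 None
(0.63, 0.1, 0.2) 1.57 [ 0.05  0.54  1.56 -0.    1.05 -1.52]
(0.63, 0.1, 0.2) -1.57 [ 0.05  0.54  1.56 -0.    1.05  1.62]
(0.46, 0.195, 0.3) 0 [ 0.27  0.24  1.76 -0.    1.15  0.27]
(0.46, 0.195, 0.3) 3.14 None
(0.46, 0.195, 0.3) 1.57 [ 0.27  0.24  1.76 -0.    1.15 -1.3 ]
(0.46, 0.195, 0.3) -1.57 [ 0.27  0.24  1.76 -0.    1.15  1.84]
(0.42, 0.335, 0.2) 0 [ 0.55  0.4   1.81 -0.    0.93  0.55]
(0.42, 0.335, 0.2) 3.14 [ 0.55  0.4   1.81 -0.    0.93 -2.59]
(0.42, 0.335, 0.2) 1.57 [ 0.55  0.4   1.81 -0.    0.93 -1.02]
(0.42, 0.335, 0.2) -1.57 [ 0.55  0.4   1.81 -0.    0.93  2.12]
(0.58, -0.32, 0.2) 0 [-0.6   0.57  1.49 -0.    1.08 -0.6 ]
(0.58, -0.32, 0.2) 3.14 [-0.6   0.57  1.49 -0.    1.08  2.54]
(0.58, -0.32, 0.2) 1.57 [-0.6   0.57  1.49 -0.    1.08 -2.17]
(0.58, -0.32, 0.2) -1.57 [-0.6   0.57  1.49 -0.    1.08  0.97]
(0.66, 0.32, 0.1) 0 [ 0.36  0.77  1.37 -0.    1.    0.36]
(0.66, 0.32, 0.1) 3.14 None
(0.66, 0.32, 0.1) 1.57 [ 0.36  0.77  1.37 -0.    1.   -1.21]
(0.66, 0.32, 0.1) -1.57 [ 0.36  0.77  1.37 -0.    1.    1.93]
```

View pics/grip.png

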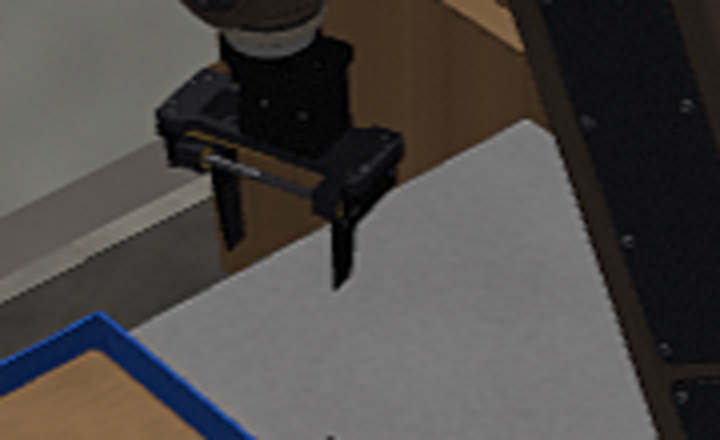

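```bash
cat >> h.py <<'E'
RC=np.array([.6285,-.037]);YAW=.06
def pocket(k): return RC+(k-3)*.072*np.array([-np.sin(YAW),np.cos(YAW)])
H={1:.066,2:.079,3:.092,4:.105,5:.118}
OFF={1:.053,2:.060,3:.065,4:.075,5:.085}
def pick(p,off,a,top,force=30,w=.095,lift=None):
    q=ori(a);p=np.array(p)
    o=arm.get_obs()['ee_pos']
    arm.move_gripper(w)
    arm.move_to([*p,max(.21,top+.05)],q)
    hit=arm.move_linear([*p,off],v=.12,contact_N=8);st(f'down hit={hit}')
    if hit: return False
    arm.move_gripper(0.0,force=force);st('grip')
    return True
E
cat > place.py <<'E'
from h import *
def place(k,p,off,a,dxy=(0,0)):
    P=pocket(k)+np.array(dxy);q=ori(a)
    zc=.145+off
    o=arm.get_obs()['ee_pos']
    arm.move_linear([*o[:2],zc],v=.15)
    w=st('lift')['width']
    if w<.045: raise SystemExit('lost')
    arm.move_linear([*P,zc],v=.25,orientation=q)
    arm.move_linear([*P,.048+off],v=.15)
    hit=arm.move_linear([*P,.0085+off],v=.04,contact_N=10)
    st(f'ins hit={hit}')
    return hit
E
python3 - <<'E'
from h import *; from place import place
if pick((.475,.1005),OFF[1],YAW,.066):
    place(1,None,OFF[1],YAW)
    crop('scene',170,160,400,340,3,'p1')
E
```

```text
down hit=False t 4.4 p [475.3 100.5  53.5] F [ 0.7 -0.   0.2] w 95.1
grip t 5.1 p [474.8 100.5  53. ] F [-0.3 -0.9  2. ] w 54.7
lift t 6.2 p [474.5 100.5 197.3] F [ 0.9  0.7 -2.6] w 55.0
ins hit=True t 9.4 p [ 636.9 -180.7   62.8] F [-1.3 -0.1  5.7] w 55.1
```

View pics/p1.png

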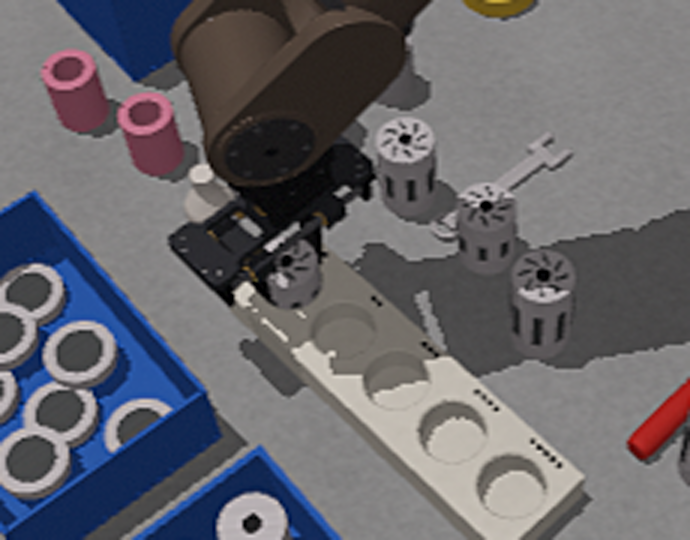

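```bash
cat >> place.py <<'E'
def release(k):
    o=arm.get_obs()['ee_pos']
    arm.move_gripper(.090);st('rel')
    arm.move_linear([*o[:2],max(H[k]+.01+.05,.2)],v=.2)
E
python3 - <<'E'
from h import *; from place import *
release(1)
o=arm.get_obs()['ee_pos'];arm.move_linear([.50,-.05,.28],v=.3)
T=arm.grab_frame('top');S=arm.grab_frame('scene')
cv2.imwrite('pics/t_1.png',T[:,:,::-1]);cv2.imwrite('pics/s_1.png',S[:,:,::-1])
print(proj('top',[*pocket(1),.076]),proj('scene',[*pocket(1),.076]))
c,ax,t=blob(T,*proj('top',[*pocket(1),.076]),thr=185,box=20);print(c,ax,px2plane('top',*c,.076)*1000,pocket(1)*1000)
crop('scene',150,140,400,340,3,'p1b',S)
E
```

```text
rel t 10.2 p [ 636.3 -180.5   62. ] F [ 0.2 -0.1  0.6] w 90.1
[366.07690275 195.56609542] [265.03422875 245.76738357]
(363.8595275878906, 194.7588710784912) [34.84529114 62.23015594] [ 639.19938071 -174.63364719   76.        ] [ 637.13481693 -180.74087775]
```

View pics/p1b.png

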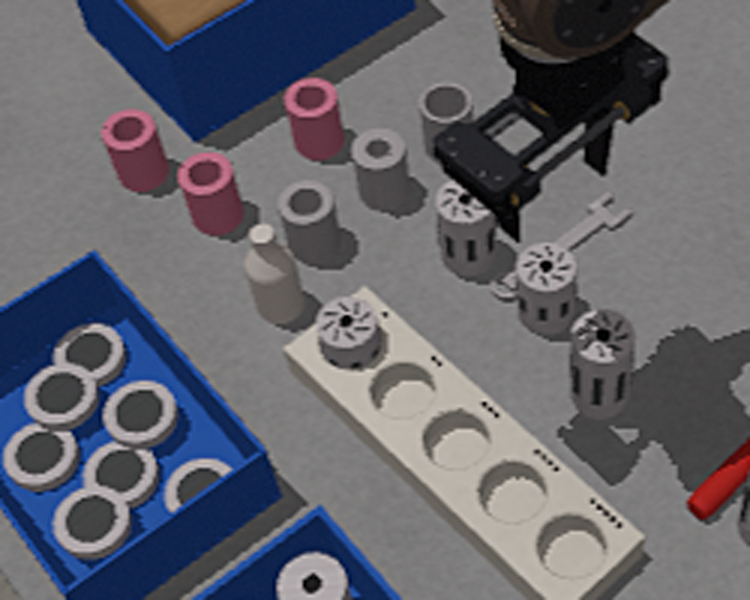

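View pics/t_1.png

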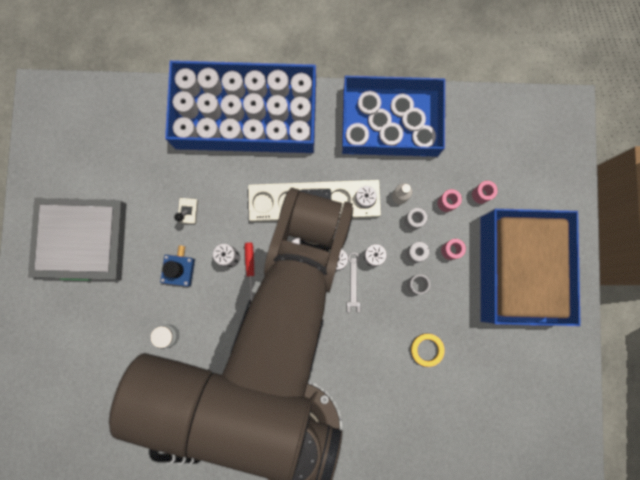

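```bash
cat > go.py <<'E'
from h import *; from place import *
import sys
def run(k,p):
    a=YAW
    # gripper descends between neighbours along y: jaw in rack x
    if not pick(p,OFF[k],a,H[k]): raise SystemExit('blocked')
    hit=place(k,None,OFF[k],a)
    z=arm.get_obs()['ee_pos'][2]-OFF[k];print('foot z',z)
    if z>.0125: print('NOT DOWN');return
    release(k)
    arm.move_to([.45,.0,.36],ori(a)) if 0 else arm.move_linear([.5,.08 if k<4 else -.25,.28],v=.35)
    S=arm.grab_frame('scene');T=arm.grab_frame('top')
    cv2.imwrite(f'pics/s_{k}.png',S[:,:,::-1]);cv2.imwrite(f'pics/t_{k}.png',T[:,:,::-1])
    crop('scene',170,150,440,340,2.9,f'after{k}',S);st('done')
E
python3 - <<'E'
from go import *
run(2,(.4628,-.1063))
E
```

```text
down hit=False t 14.2 p [ 463.1 -106.3   60.5] F [-0.2 -0.   0.5] w 95.0
grip t 15.0 p [ 462.7 -106.3   60. ] F [-1.5 -0.   0.8] w 54.9
lift t 16.1 p [ 462.4 -106.1  204.3] F [ 0.  -0.3 -2.9] w 54.8
ins hit=True t 18.6 p [ 632.5 -109.    69.8] F [-0.6 -0.5  4.4] w 54.8
foot z 0.009832691449999223
rel t 19.4 p [ 631.9 -109.1   69.3] F [ 0.3  0.7 -0.2] w 89.9
done t 21.1 p [500.7  78.8 278.9] F [ 0.5 -1.8 -0.3] w 90.0
```

View pics/after2.png

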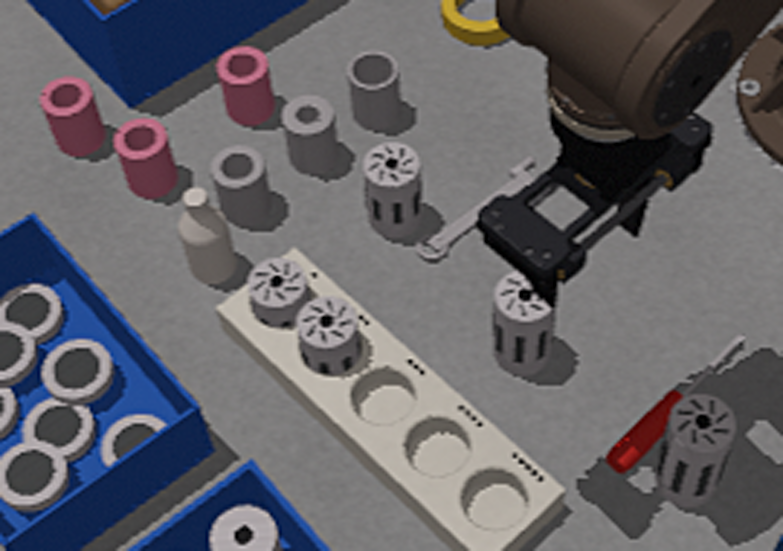

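View pics/t_2.png

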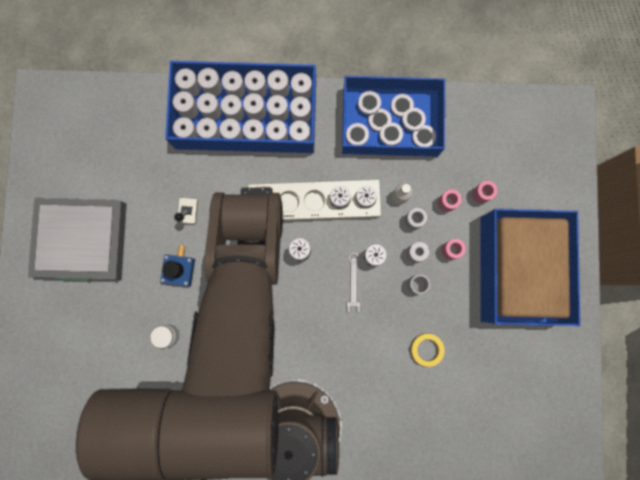

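Castings 1 and 2 are down in their pockets. Casting 3 is still at top (376,254), scene (305,206).

```bash
python3 - <<'E'
from go import *
run(3,(.4763,-.208))
E
```

```text
down hit=False t 24.0 p [ 476.5 -208.1   65.5] F [-0.6 -0.3  0.4] w 95.3
grip t 24.7 p [ 476.2 -208.    65. ] F [-0.9  0.8  0.3] w 54.6
lift t 25.9 p [ 475.8 -207.8  209.2] F [-0.5  0.3 -3.5] w 54.6
ins hit=True t 28.6 p [627.9 -37.1  74.8] F [-0.4 -0.3  5.3] w 55.3
foot z 0.009834661860605776
rel t 29.4 p [627.  -37.1  74.1] F [-0.6  0.5 -0.3] w 90.0
done t 31.0 p [500.5  79.3 278.8] F [-0.3 -0.2 -0.6] w 89.7
```

View pics/after3.png

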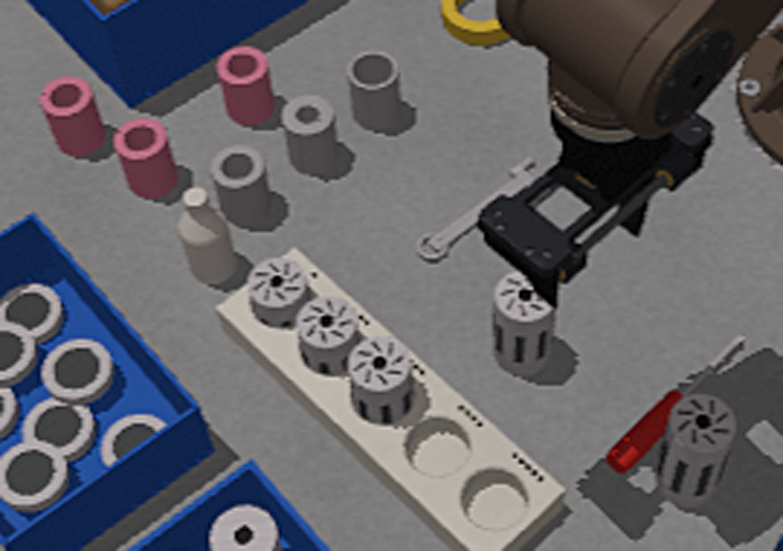

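View pics/t_3.png

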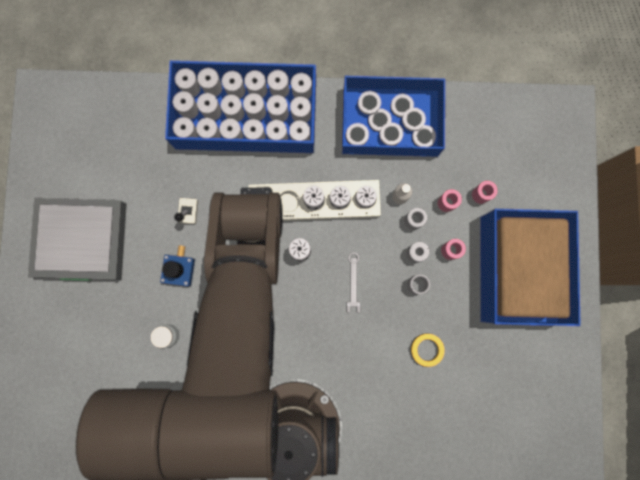

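Three castings are down. Casting 4 is unmoved at top (299,248).

```bash
python3 - <<'E'
from go import *
run(4,(.4859,-.0027))
E
```

```text
down hit=False t 33.1 p [486.2  -2.6  75.5] F [ 0.3 -0.2  0.1] w 94.9
grip t 33.9 p [485.6  -2.7  75. ] F [-2.7 -0.6  2. ] w 55.4
lift t 35.0 p [485.2  -2.6 219.2] F [ 1.1  0.4 -3.4] w 55.4
ins hit=True t 37.4 p [623.6  34.9  84.7] F [-2.1 -0.1  5.7] w 55.1
foot z 0.009749497252932407
rel t 38.2 p [623.   34.9  83.8] F [-0.3  0.6 -0.1] w 90.0
done t 40.1 p [ 500.4 -248.6  279.4] F [0.1 1.2 0.5] w 90.3
```

View pics/after4.png

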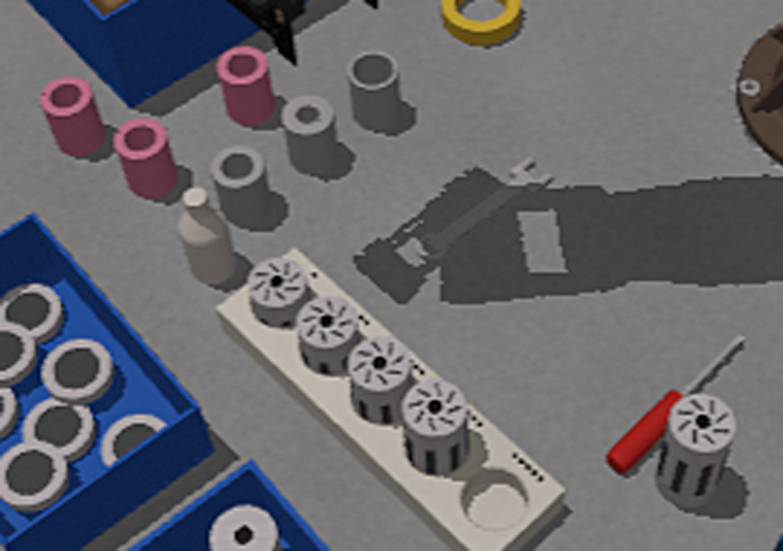

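View pics/t_4.png

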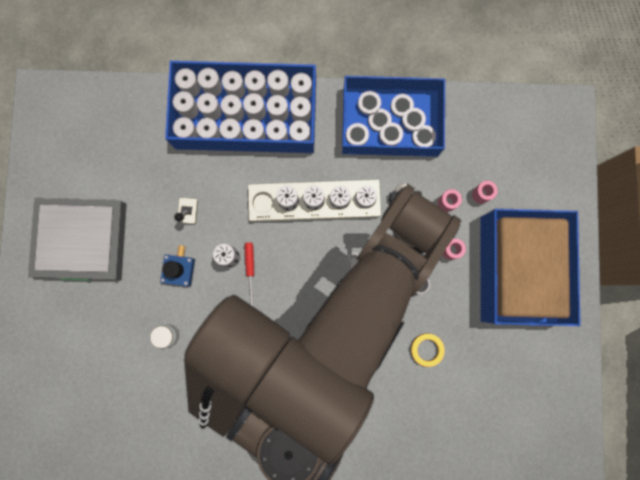

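```bash
python3 - <<'E'
from go import *
run(5,(.4643,.1955))
S=arm.grab_frame('scene');crop('scene',360,290,520,410,5,'port',S)
T=arm.grab_frame('top');crop('top',150,180,260,300,5,'portT',T)
E
```

```text
down hit=False t 43.3 p [464.6 195.6  85.5] F [0.2 0.2 0.3] w 95.0
grip t 44.0 p [464.  195.5  85. ] F [-1.7 -0.   1.2] w 55.3
lift t 45.1 p [463.7 195.3 229.2] F [ 0.3  0.3 -4.3] w 55.1
ins hit=True t 47.7 p [619.2 106.8  94.7] F [-1.9  0.6  6.4] w 55.1
foot z 0.009694799271488766
rel t 48.5 p [618.7 106.7  93.8] F [-0.5 -0.5 -0.3] w 89.9
done t 50.5 p [ 500.3 -248.7  279.6] F [ 0.4  0.  -0.2] w 90.0
```

View pics/after5.png

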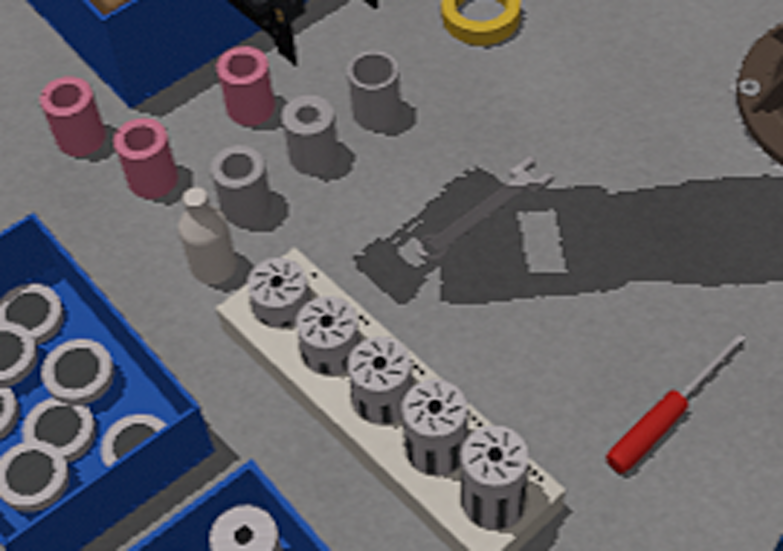

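View pics/port.png

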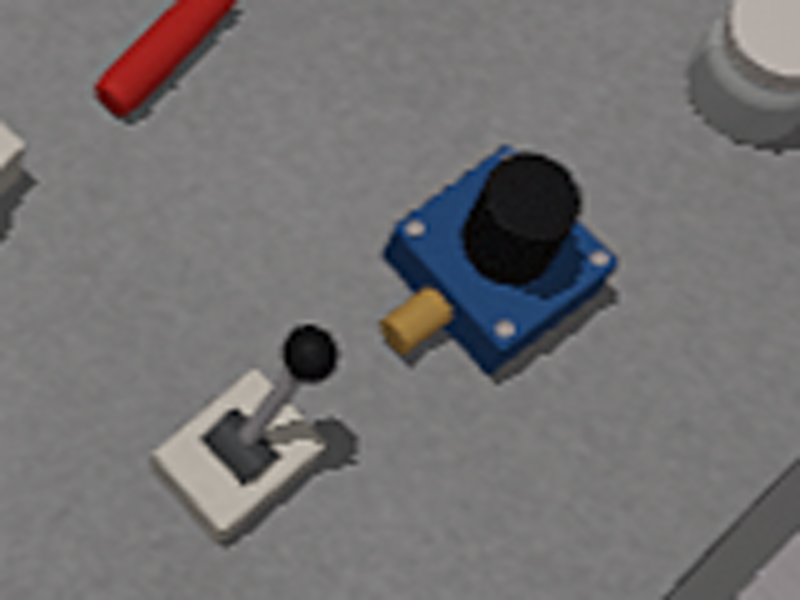

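View pics/portT.png

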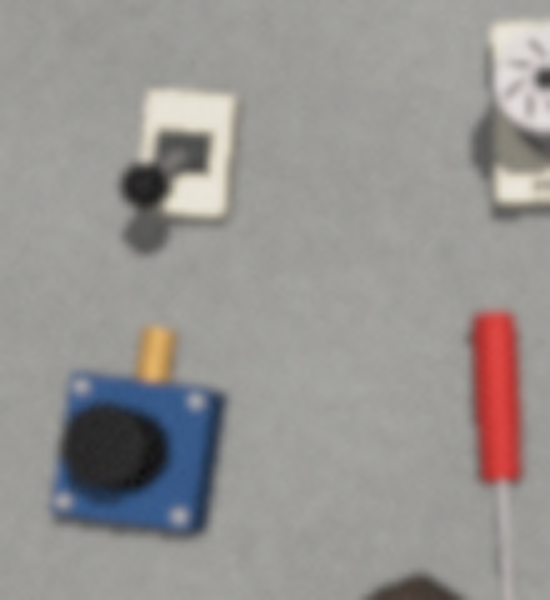

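```bash
python3 - <<'E'
from h import *
t=lambda x,y,o,k=5:(o[0]+(x+.5)/k-.5,o[1]+(y+.5)/k-.5)
To=(150,180);So=(360,290)
pr=lambda s,n,p,z:print(s,n,np.round(px2plane(n,*p,z)*1000,1))
pr('spig','top',t(130.75,450.75,To),.041);pr('spig','scene',t(507.5,244,So),.041)
pr('cap','top',t(110,447,To),.1);pr('cap','scene',t(533,196,So),.1)
for n,o,P in(('top',To,[(147,89),(238,95),(225,217),(140,212)]),('scene',So,[(255,369),(325,443),(222,535),(152,457)])):
    C=np.array([px2plane(n,*t(*p,o),.025)[:2] for p in P]);print(n,np.round(C*1000,1).tolist(),np.round(C.mean(0)*1000,1))
p=tri(t(145,186,To),t(310,352,So));print('knob',p)
# camera-vs-arm check: casting5 top now, TCP released at (618.9,106.8)
T=arm.grab_frame('top');S=arm.grab_frame('scene')
for n,f,th in(('top',T,185),('scene',S,125)):
    c,ax,_=blob(f,*proj(n,[.619,.107,.128]),thr=th,box=18);pr('c5',n,c,.128);print(ax)
    c,ax,_=blob(f,*proj(n,[.584,-.3215,.07]),thr=th,box=18,op=3);pr('slM',n,c,.07);print(ax)
E
```

```text
spig top [422.  336.1  41. ]
spig scene [422.  340.1  41. ]
cap top [421.  331.7 100. ]
cap scene [422.6 339.2 100. ]
top [[626.5, 342.4], [624.5, 291.1], [555.1, 294.8], [556.6, 342.5]] [590.6 317.7]
scene [[557.7, 300.4], [558.8, 347.9], [628.0, 346.4], [626.8, 298.4]] [592.8 323.3]
knob (array([0.56019754, 0.32188009, 0.09958994]), np.float64(0.002260077301594161))
c5 top [628.7  98.7 128. ]
[25.20860863 31.60669518]Traceback (most recent call last):
  File "<stdin>", line 14, in <module>
  File "h.py", line 30, in blob
    k=max(cs,key=lambda x:cv2.pointPolygonTest(x,(box*4,box*4),True))
ValueError: max() iterable argument is empty
```

```bash
python3 - <<'E'
from h import *
q=ori(0)
arm.move_linear([.45,-.1,.28],v=.35)
if pick((.422,.338),.080,0,.10,force=25,w=.085):
    arm.move_linear([.422,.338,.20],v=.12);st('lift')
    arm.move_linear([.48,.02,.20],v=.25)
    arm.move_linear([.48,.02,.06],v=.15)
    print(arm.move_linear([.48,.02,.0375],v=.03,contact_N=6));st('cap down')
    arm.move_gripper(.085);arm.dwell(.2)
    arm.move_linear([.48,.02,.2],v=.2)
    arm.move_linear([.48,-.2,.28],v=.35)
    S=arm.grab_frame('scene');T=arm.grab_frame('top')
    cv2.imwrite('pics/s_cap.png',S[:,:,::-1])
    cv2.imwrite('pics/t_cap.png',T[:,:,::-1])
    crop('scene',330,220,490,340+20,5,'port2',S);crop('top',150,230,210,300,8,'port2T',T);st()
E
```

```text
down hit=False t 54.5 p [422.3 338.1  80.6] F [0.4 0.4 0.7] w 84.9
grip t 55.3 p [422. 338.  80.] F [ 0.5 -0.2  1.4] w 46.0
lift t 56.4 p [421.8 337.8 199.4] F [-0.4  0.4 -1.8] w 45.9
True
cap down t 59.6 p [479.8  20.   39.7] F [-0.2  0.2  0.7] w 46.1
 t 62.5 p [ 479.8 -198.2  279.1] F [-0.2  0.6  0.7] w 85.0
```

View pics/s_cap.png

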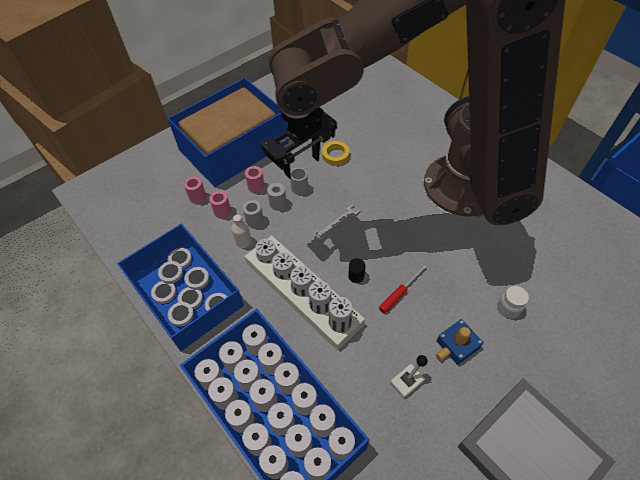

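View pics/port2.png

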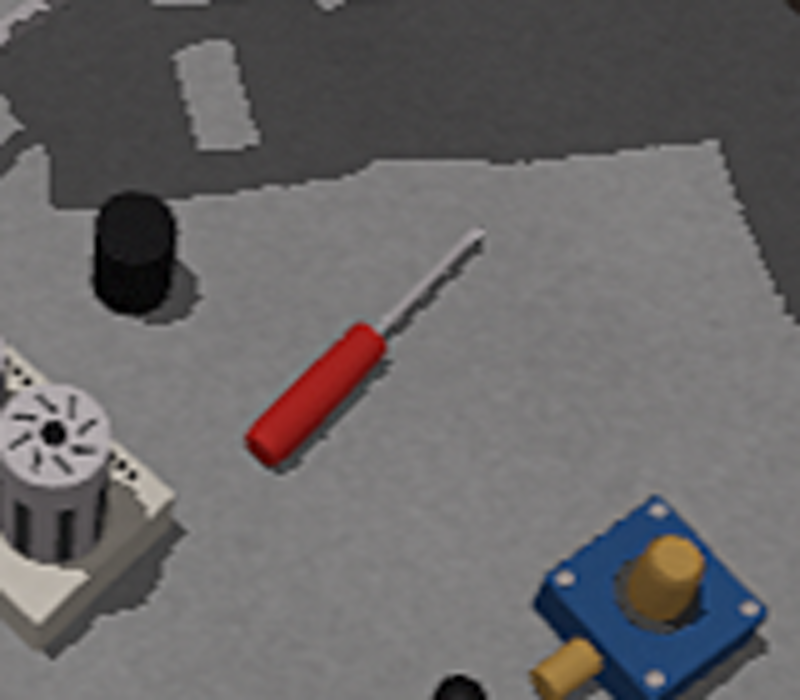

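View pics/port2T.png

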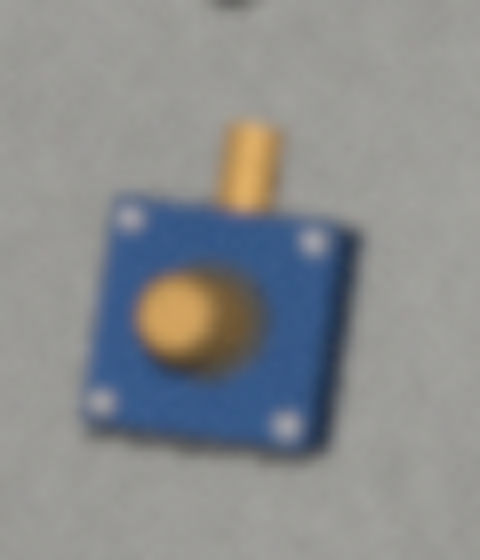

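```bash
python3 - <<'E'
from h import *
t=lambda x,y,o,k=5:(o[0]+(x+.5)/k-.5,o[1]+(y+.5)/k-.5)
pr=lambda s,n,p,z:print(s,n,np.round(px2plane(n,*p,z)*1000,1))
b=np.mean([(130,218),(313,241),(287,426),(100,404)],0)
pr('bolts','top',t(*b,(150,230),8),.041);pr('bolts','scene',t(657,593.75,(330,220)),.041)
pr('tip','top',t(178,318,(150,230),8),.085);pr('tip','scene',t(677,558,(330,220)),.085)
S=cv2.imread('pics/s_cap.png')[:,:,::-1];T=cv2.imread('pics/t_cap.png')[:,:,::-1]
for thr in(120,125,130,135,140):
  try:
    c,ax,_=blob(S,252,206.5,thr=thr,box=18,op=3);print(thr,ax);pr('slM','scene',c,.07)
  except Exception as e:print('x')
crop('',235,180,325,240,8,'sl',S)
E
```

```text
bolts top [421.7 336.7  41. ]
bolts scene [422.1 339.9  41. ]
tip top [420.8 335.1  85. ]
tip scene [422.  339.4  85. ]
120 [37.05113983 90.98358154]
slM scene [ 592.3 -335.3   70. ]
125 [ 36.2554245  106.01313782]
slM scene [ 598.8 -340.3   70. ]
130 [13.95747566 22.98919296]
slM scene [ 585.5 -319.2   70. ]
135 [13.98494339 17.77613068]
slM scene [ 584.6 -319.4   70. ]
140 [13.6340456  17.24082565]
slM scene [ 584.7 -319.2   70. ]
```

View pics/sl.png

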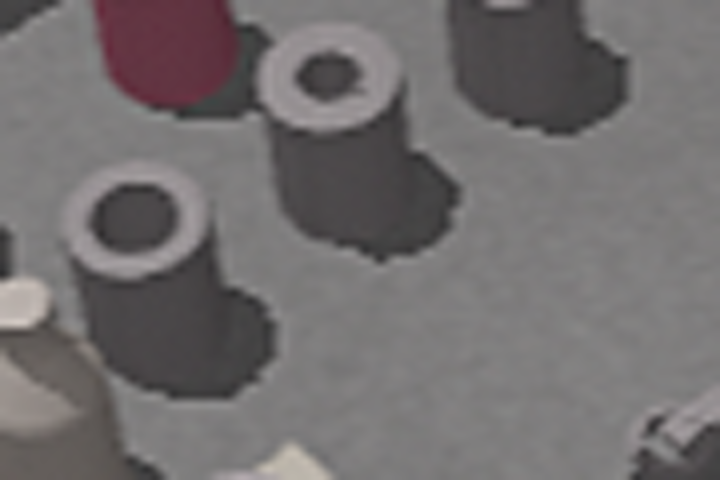

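View pics/t_cap.png

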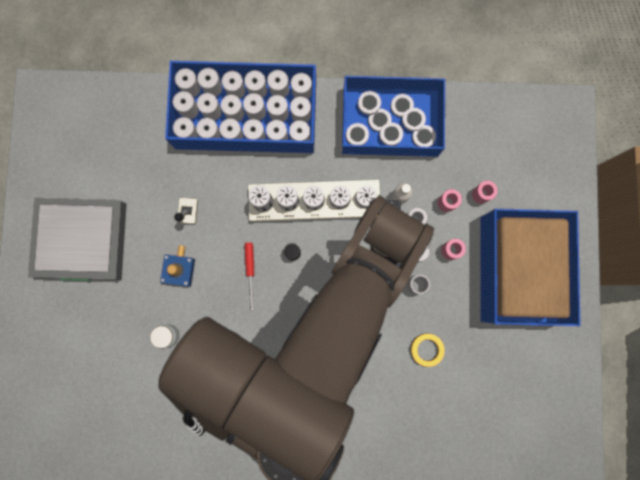

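```bash
python3 - <<'E'
from h import *
a=-1.07;off=.045;q=ori(a)
if pick((.5843,-.3212),off,a,.07,force=30,w=.085):
    arm.move_linear([.5843,-.3212,off+.15],v=.12);o=st('lift')
    assert o['width']>.045
    arm.move_linear([.4218,.338,off+.15],v=.25)
    arm.move_linear([.4218,.338,off+.09],v=.12)
    hit=arm.move_linear([.4218,.338,off+.0385],v=.035,contact_N=10)
    o=st(f'ins {hit}');print('foot',o['ee_pos'][2]-off)
    crop('scene',380,260,540,400,5,'ins')
E
```

```text
down hit=False t 65.2 p [ 584.6 -321.4   45.7] F [-0.4 -0.   0.1] w 84.9
grip t 65.8 p [ 584.3 -321.2   45.1] F [-1.1  1.8  1.7] w 54.5
lift t 67.2 p [ 584.1 -321.   194.2] F [-0.2  1.1 -1.1] w 54.1
ins True t 72.0 p [421.9 338.6  85. ] F [0.5 0.4 3.6] w 54.7
foot 0.04003093571975802
```

View pics/ins.png

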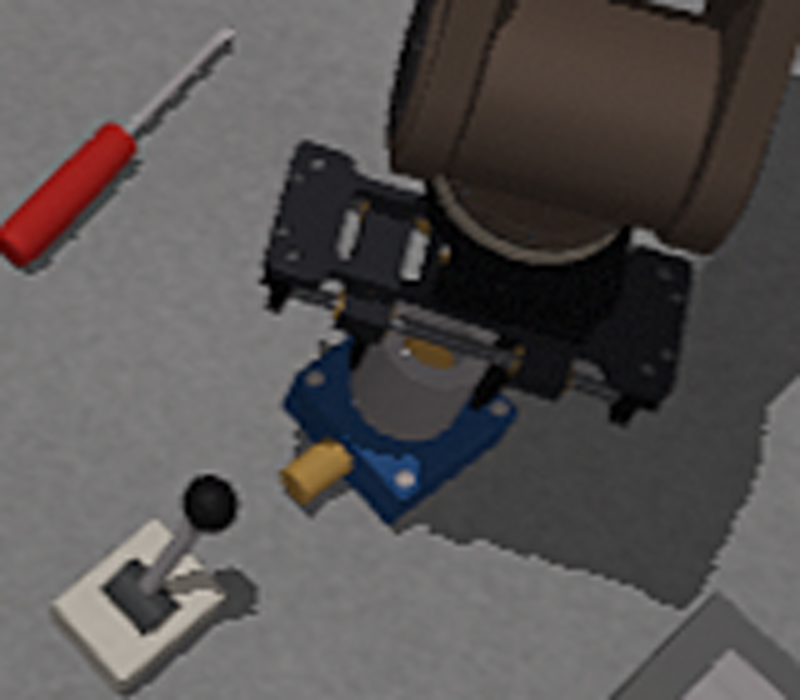

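```bash
python3 - <<'E'
from h import *
o=arm.get_obs()['ee_pos']
arm.move_gripper(.085);arm.dwell(.2)
arm.move_linear([o[0],o[1],.24],v=.2)
q=ori(-np.pi/2)
arm.move_to([.52,.15,.28],q)
S=arm.grab_frame('scene');crop('',380,260,540,400,5,'home',S)
arm.move_gripper(0.0)
arm.move_linear([.52,.321,.22],v=.25)
arm.move_linear([.52,.321,.090],v=.15)
hit=arm.move_linear([.619,.321,.090],v=.06,contact_N=20);st(f'push {hit}')
o=arm.get_obs()['ee_pos']
arm.move_linear([o[0]-.03,.321,.090],v=.1)
arm.move_linear([o[0]-.03,.321,.25],v=.2)
arm.move_linear([.50,-.05,.30],v=.35)
S=arm.grab_frame('scene');T=arm.grab_frame('top');crop('',380,260,540,400,5,'lev',S);cv2.imwrite('pics/s_end.png',S[:,:,::-1]);cv2.imwrite('pics/t_end.png',T[:,:,::-1])
crop('',150,170,310,300,5,'levT',T);st()
E
```

```text
push True t 79.4 p [603.9 320.8  89.4] F [-6.1  0.2  8. ] w 0.7
 t 82.2 p [500.1 -48.9 299.6] F [-0.1 -0.4 -0.8] w 0.3
```

View pics/lev.png

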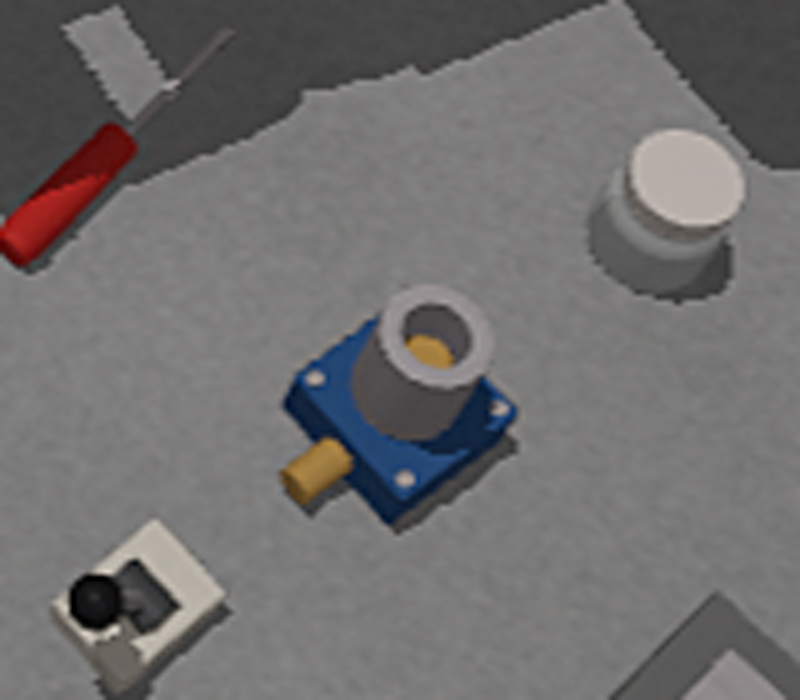

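View pics/s_end.png

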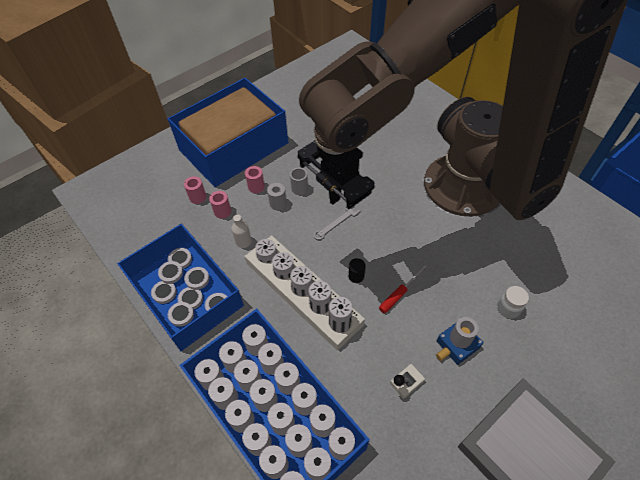

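View pics/levT.png

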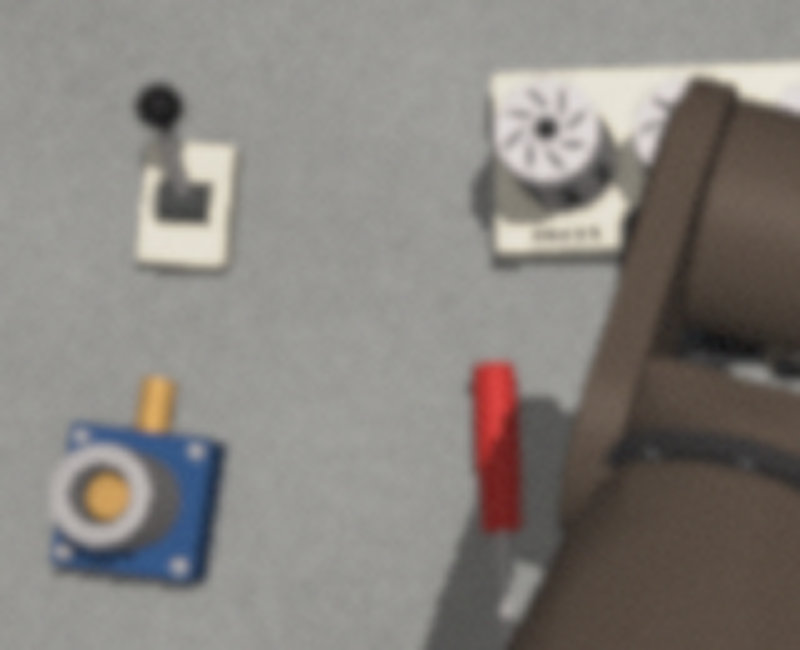

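```bash
python3 - <<'E'
from h import *
t=lambda x,y,o,k=5:(o[0]+(x+.5)/k-.5,o[1]+(y+.5)/k-.5)
p,e=tri(t(158,105,(150,170)),t(96,600,(380,260)));print(p,e)
h=np.array([.5917,.32,.022]);d=p-h;print('len',np.linalg.norm(d[[0,2]]),'lean',np.arctan2(d[0],d[2]), 'lever',np.arctan2(d[0],d[2])+.5)
E
```

```text
[0.63181792 0.31944691 0.0971684 ] 0.002301662436829368
len 0.08520408237663085 lean 0.49024843426215875 lever 0.9902484342621587
```

```bash
python3 - <<'E'
from h import *
crop('',235,220,385,350,5,'rack_end',cv2.imread('pics/s_end.png')[:,:,::-1])
E
```

```text
(no output)
```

View pics/rack_end.png

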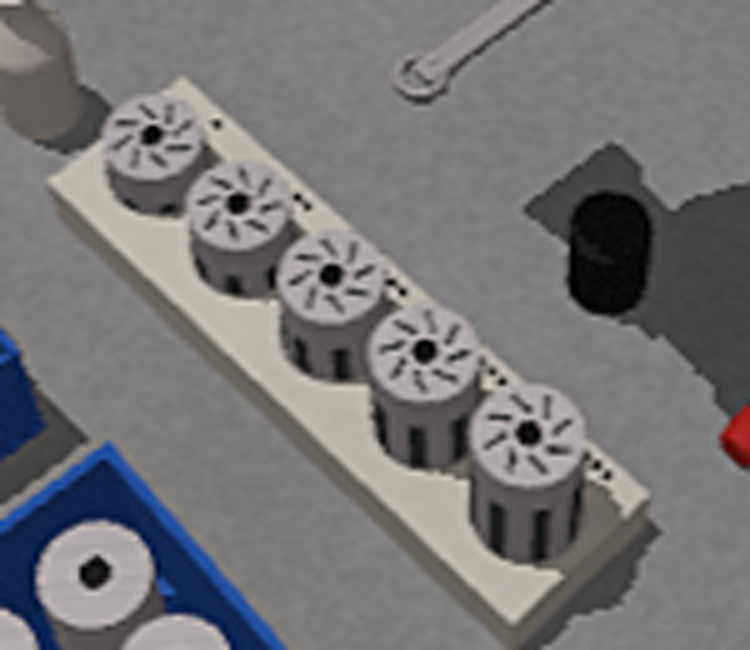

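All five castings are upright in the rack in rising order, and the cap stands on the bench at crop (610,250). Handing the job in.

```bash
python3 - <<'E'
from bench import arm
print(arm.finish_job())
E
```

```text
the job is handed in; nothing more can be done
None
```

The job is done and handed in, with the last robot move ending at about 82 s of the 210 s allowed; `finish_job` gave no verdict.

- **Castings:** All five kinds were present. I set them into pockets 1 to 5 in rising order. Each one's downward move stopped with its foot 9.7–9.8 mm above the bench, where the pocket floor is at 10 mm. The last picture shows all five upright.
- **Cap:** It stands open side down on the bench at about (0.48, 0.02). Contact on setting it down matched its height, and the picture shows it upright.
- **Sleeve:** I chose the 33 mm bore by its bore-to-outside ratio in the picture, about 0.59. It stopped with its foot at 40.0 mm, which is the top of the port block, so it is fully home.
- **Lever:** I pushed it until the contact stop. Triangulating the knob across both cameras puts it at about 0.99 rad, against the 0.85 needed.
- **Left alone:** The screwdriver, wrench, oil bottle, the other two grey sleeves and the pink look-alikes were not touched, and the final pictures show no visible change. I saw no casting or sleeve knocked aside during the run.

**Disagreement:** The two cameras differed by about 2–4 mm in y, and by up to about 5–8 mm for the lever box and for the cap on the port. I used mid values, and every fit went in on the first try. My last automatic centre measurement of casting 5 failed because the image mask was wrong, so for its seating I relied on the contact height and the pictures.

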